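# Pack the dark game rings into their storage tube

### The job

Pack up one player's set of the wooden peg game: drop both dark brown rings through the flared mouth of the blue tube, in either order, so that they lie flat one on the other inside it. The pale wooden ring belongs to the other player: leave it where it lies.

Things in the scene. Friction and masses are not known exactly. Their poses are not given: they have to be found in the camera images.
- dark_a_mid (a point): A dark brown, smooth wooden ring lying flat on the table, 48 mm across, 12 mm thick, with a 20 mm hole, about 25 g. The point is the ring's centre, 6 mm above its underside; z is the ring's axis.
- dark_b_mid (a point): The second dark brown wooden ring, the same in every way. The point is its centre, 6 mm above its underside; z is its axis.
- light_mid (a point): A pale wooden ring of the same size (48 mm across, 12 mm thick, 20 mm hole), not to be moved. The point is its centre, 6 mm above its underside. A pale flower-shaped counter, not listed, lies about as well.
- tube: Blue upright smooth plastic tube, open on top, on a 100 mm plywood plate screwed to the table. Origin: on its axis at table height; z up. Bore 59 mm wide from its floor (19 mm high) to 47 mm; above it the mouth flares to 82 mm inside (90 outside) at the rim, 65 mm high. Two rings fill it from 19 to 43 mm. A level ring released over the axis with its underside about at the rim falls flat.
There are look-alikes about, which are no part of the job. What is shaped like the part that bears dark_a_mid but red is not meant. What is shaped like the part that bears dark_b_mid but green is not meant.

How it is judged:
By the outcome, as a careful person would: the job done as asked, in the order asked, and still so for the second after the job is handed in, with the robot touching nothing.
It also fails if it takes over 48 s, if anything falls off the work surface, if the arm or the gripper's body presses on something with over 40 N, if the wrist force passes 120 N, or if a joint passes its speed limit or range.

### The arm

A 6-joint arm with a two-finger parallel gripper is mounted at the origin on the work surface. World frame = base frame: x ahead of the robot, y to its left, z up, the work surface at z = 0. Lengths are in mm, angles in rad, forces in N, time in s.
With the tool pointing down it reaches from about 350 to 775 mm from the base axis. Payload 7.3 kg.
Tool frame: the origin (TCP) lies midway between the tips of the shut fingers; the grasp point (between the pads) lies 19 mm behind it; x points along the fingers, y is the direction in which the jaws open and shut, and the axes are right-handed (so a half turn about x gives the same grasp; the last joint's range is limited). The gripper opens to 92 mm and grips with 3 to 60 N. Pads are 19 mm wide; open, the fingers measure 130 mm over their backs; the gripper's body (75 mm by 190 mm) begins 47 mm behind the grasp point.
Start: joints at [0.968, 0.342, 1.524, -0, 1.275, -0.146], TCP at [231.555, 471.197, 226.741] pointing down, gripper open.
Joint ranges: [-2.53, 2.53], [-0.77, 2.02], [0.04, 2.7], [-1, 4.14], [0.28, 2.66], [-3.11, 3.11]. Speed limits (rad/s): [2.57, 2.57, 3.14, 3.14, 3.14, 3.14].

### API

Orientations are given as [roll, pitch, yaw] about the fixed x, y, z axes, in that order (R = Rz(yaw) Ry(pitch) Rx(roll)).
In Python, from plant import bot gives the robot as it stands. The module is installed in compiled form; this text tells all that it offers.
- The arm moves only by the shell command python3 -m handwheel 'ROWS' [OPENING]. ROWS is JSON, a list that holds one entry, the list of rows, each a list of 4 numbers: the shift along the tool's x, y, z in cm, then the turn about the tool's x in rad. A call has 1 to 8 rows; each row shifts and turns the commanded pose from where the row before left it, along the tool's axes as they then stand; what a row does not reach is not made up. A row lasts 1/12 s, in which the tool goes at most 41.7 mm and 7.16 degrees, less where a joint would pass 70% of its speed; a pose out of reach is approached as far as the arm can. A call is refused whole if a number of a shift passes 4.17 or a number of a turn 0.125, either way. A call with a gripper value outside its range is refused whole. OPENING is the opening, from 0 (shut) to 1 (fully open), set as the call begins (- or left out, the last holds). The fingers move at their own pace and stop on an object; the grip force is fixed at half the most. Time passes only in rows, so rows that do not move let the fingers close. It gives the time, the measured TCP pose, the force and the opening at its end, in the units of the state.
- bot.get_obs(): the state, without advancing time (a new reading comes with each control period).
- bot.capture(name): name is "side" or "top"; returns (picture, depth): 420x560x3 uint8, red, green, blue; 420x560 float32, mm along the optical axis (not along the pixel's ray), 0 where there is no reading.
- bot.camera_model(name): a dict with "fx", "fy", "cx", "cy" (pixels), "position" and "rotation" of the camera in the world. Camera axes: x right, y down, z forward; pixel columns grow to the right and rows downward; lengths in mm; the calibration is good to about 2 mm. A picture is of the moment at which its call begins. camera_model takes no time and is no camera call.
- bot.close_job(): hands the job in, once; it reports no verdict.
Trained networks look in the newest picture that a camera, given by its name, has taken for a name from the list of things; names that differ only in an ending like _2 or _b are one class to them, and where a whole thing is asked for, a point or a joint stands for the part that bears it (a point fixed in the world has none). Each returns a list of dicts, best first, with "conf" (0 to 1); they miss things now and then, are a little off and sometimes report something else, mostly with a low value. They report only what shows in the picture. A call takes as long as a camera call. They do not tell look-alikes from the thing itself.
- bot.find_in(camera, label): "bbox" ([left, top, width, height] in pixels, round what is visible of it).
- bot.spot_point(camera, label): "point" ([column, row] in pixels: a listed point, or the origin of a listed thing).
The state is a dict: "time": time; "joint_positions": joint angles; "dq": joint speeds; "tau": joint torques, N m; "tool_pos": TCP position; "tcp_rot": TCP orientation; "contact_force": force on the tool from outside, world axes, zero at the start; "moment": the same for the moment, N m; "grip_width": finger opening in mm.
Only numpy, scipy, OpenCV 4.12 (cv2) and the standard library are available. Lean on these libraries where they do the work, as an engineer would, in place of code of your own. Each camera call takes 0.05 s, during which the arm holds its last target.

## Working session

There is one attempt and no reset: what is moved stays moved. The work goes in short steps, Python scripts to look and compute and a shell command to move; the robot and the scene stay as the last step left them, time stands still between calls to the robot, and variables do not carry over. Pictures are saved under pics/ and viewed, and the job is handed in when it is done.

```bash
mkdir -p pics; cat > h.py <<'E'
import numpy as np,cv2
from plant import bot
def save(n,im): cv2.imwrite(f'pics/{n}.png',cv2.cvtColor(im,cv2.COLOR_RGB2BGR))
def world(cam,u,v,d):
    m=bot.camera_model(cam); R=np.array(m['rotation'])
    p=np.array([(u-m['cx'])/m['fx']*d,(v-m['cy'])/m['fy']*d,d]); return R@p+np.array(m['position'])
def atz(cam,u,v,z):
    m=bot.camera_model(cam); R=np.array(m['rotation']); o=np.array(m['position'])
    r=R@np.array([(u-m['cx'])/m['fx'],(v-m['cy'])/m['fy'],1]); return o+r*(z-o[2])/r[2]
E
python3 - <<'E'
from h import *
s=bot.get_obs();print(s)
for c in('top','side'):
    im,d=bot.capture(c);save(c+'0',im);np.save(c+'0d.npy',d);np.save(c+'0.npy',im)
    print(c,bot.camera_model(c))
    for l in('dark_a_mid','light_mid','tube'):
        for q in bot.spot_point(c,l)[:7]:
            u,v=q['point'];print(l,q,atz(c,u,v,0 if l=='tube' else 6).round(0))
E
```

```text
{'time': 0.0, 'joint_positions': array([ 9.67964189e-01,  3.42776256e-01,  1.52501565e+00, -5.83101298e-06,
        1.27537667e+00, -1.46027051e-01]), 'dq': array([ 0.00111776,  0.00114973,  0.00092948, -0.00030805, -0.00012992,
       -0.00207388]), 'tau': array([-6.76736581e-04, -4.31236053e+01, -2.44217098e+01,  7.17036752e-02,
        5.60185465e-02, -1.33010640e-04]), 'tool_pos': array([231.33368547, 470.83944867, 226.01764847]), 'tcp_rot': array([-1.71328531,  1.5692204 , -2.1700887 ]), 'contact_force': array([-0.12843924, -0.63076533,  0.76590349]), 'moment': array([-0.00090666,  0.01939702,  0.04653363]), 'grip_width': 91.74148396965117}
top {'fx': 391.7488162383268, 'fy': 391.7488162383268, 'cx': 273.9679281393751, 'cy': 215.09526975138724, 'position': array([524.73116826,  -2.30344333, 786.84063697]), 'rotation': array([-3.05283629, -0.04309405, -1.55244334])}Traceback (most recent call last):
  File "<stdin>", line 8, in <module>
  File "h.py", line 9, in atz
    r=R@np.array([(u-m['cx'])/m['fx'],(v-m['cy'])/m['fy'],1]); return o+r*(z-o[2])/r[2]
                                                                                   ~^^^
IndexError: invalid index to scalar variable.
```

Rotation is rpy; fix the helper.

```bash
sed -i "s/R=np.array(m\['rotation'\])/R=Rot.from_euler('xyz',m['rotation']).as_matrix()/; 1a from scipy.spatial.transform import Rotation as Rot" h.py
python3 - <<'E'
from h import *
for c in('top','side'):
    im,d=bot.capture(c);save(c+'1',im);np.save(c+'0d.npy',d);np.save(c+'0.npy',im)
    for l in('dark_a_mid','light_mid','tube'):
        for q in bot.spot_point(c,l)[:7]:
            u,v=q['point'];print(c,l,np.round(q['point'],1),round(q['conf'],2),atz(c,u,v,0 if l=='tube' else 6).round(0))
s=bot.get_obs();print(s['time'],Rot.from_euler('xyz',s['tcp_rot']).as_matrix().round(3))
E
```

```text
top dark_a_mid [399.4 216. ] 0.96 [ 599. -290.    6.]
top dark_a_mid [349.8 217.7] 0.78 [ 593. -188.    6.]
top dark_a_mid [379.4 281.9] 0.16 [ 466. -248.    6.]
top light_mid [378.  282.7] 0.74 [ 464. -245.    6.]
top tube [252.4 222.3] 0.94 [580.   8.   0.]
side dark_a_mid [393.3 313.2] 0.72 [ 600. -286.    6.]
side dark_a_mid [351.9 273. ] 0.61 [ 611. -180.    6.]
side tube [274.9 225.6] 0.74 [588.   9.   0.]
0.5 [[ 0.     0.441  0.897]
 [ 0.     0.897 -0.441]
 [-1.     0.     0.   ]]
```

View pics/top1.png

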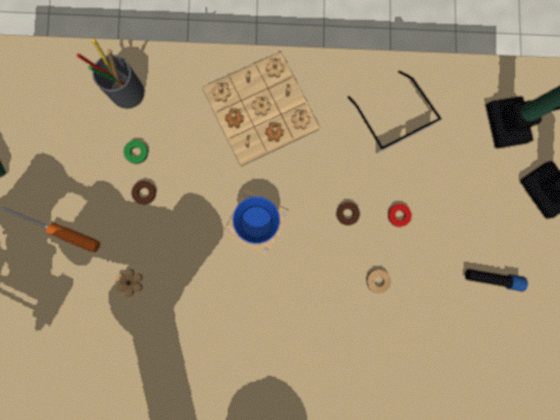

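View pics/side1.png

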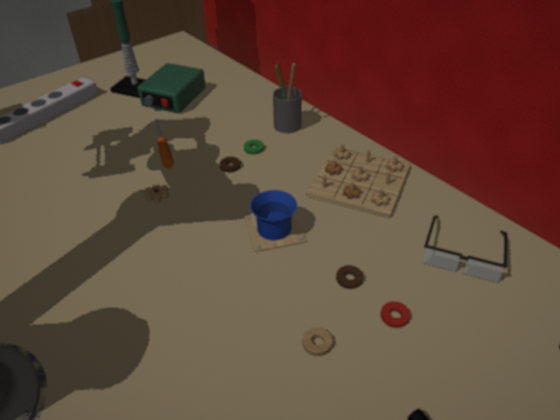

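Candidates in the top view are dark (347,213), dark (144,192), red (400,215), green (136,151) and pale (378,281). I choose the two dark brown ones. Next I measure them and check crops.

```bash
python3 - <<'E'
from h import *
im=np.load('top0.npy');d=np.load('top0d.npy')
save('crop',np.hstack([cv2.resize(im[v-35:v+35,u-35:u+35],(260,260),interpolation=cv2.INTER_CUBIC) for u,v in((347,213),(144,192),(257,220))]))
for c,pts,w in (('top',((347,213),(144,192)),18),('side',((350,276),(231,164)),18)):
    im=np.load(c+'0.npy');d=np.load(c+'0d.npy')
    for u,v in pts:
        P=np.array([world(c,j,i,d[i,j]) for i in range(v-w,v+w) for j in range(u-w,u+w) if d[i,j]>0])
        z0=np.median(P[:,2]); t=P[P[:,2]>z0+6] if False else P[(P[:,2]>8)&(P[:,2]<16)]
        (cx,cy),r=cv2.minEnclosingCircle(t[:,:2].astype(np.float32))
        print(c,u,v,len(t),(cx,cy),r,'ztop',np.median(t[:,2]),'table',np.percentile(P[:,2],[10,50,90]).round(1))
for c,(u,v),w in(('top',(257,220),40),('side',(274,210),45)):
    d=np.load(c+'0d.npy')
    P=np.array([world(c,j,i,d[i,j]) for i in range(v-w,v+w) for j in range(u-w,u+w) if d[i,j]>0])
    t=P[(P[:,2]>58)&(P[:,2]<72)]
    print(c,cv2.minEnclosingCircle(t[:,:2].astype(np.float32)),np.percentile(t[:,2],[10,50,90]))
m=bot.camera_model('top')
E
```

```text
top 347 213 353 (600.9918212890625, -182.2012939453125) 23.835771560668945 ztop 11.282343772523745 table [-2.1  0.  11.8]
top 144 192 374 (633.5684204101562, 226.1334991455078) 23.750553131103516 ztop 11.243342555955792 table [-2.2  0.1 11.8]Traceback (most recent call last):
  File "<stdin>", line 7, in <module>
  File "h.py", line 6, in world
    m=bot.camera_model(cam); R=Rot.from_euler('xyz',m['rotation']).as_matrix()
ValueError: time passes only in moves, steps and waits
```

View pics/crop.png

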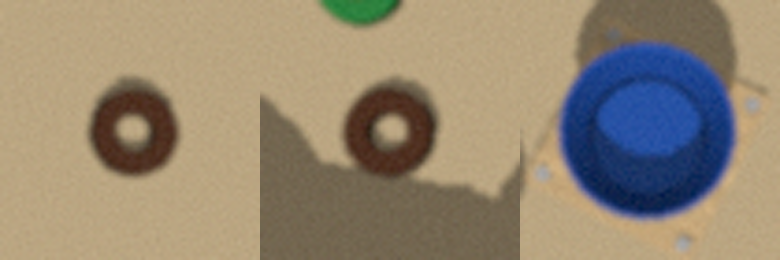

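The crop shows both rings dark brown and lying flat, with radius 23.8 and top at about 12 mm, which matches. Now the tube and the side-camera cross-check, caching the camera model.

```bash
sed -i 's/^def save/import functools\n@functools.lru_cache\ndef CM(c): return bot.camera_model(c)\ndef save/; s/m=bot.camera_model(cam)/m=CM(cam)/' h.py
cat >> h.py <<'E'
def cloud(c,d,u,v,w):
    m=CM(c);R=Rot.from_euler('xyz',m['rotation']).as_matrix()
    j,i=np.meshgrid(np.arange(u-w,u+w),np.arange(v-w,v+w));z=d[i,j].ravel();k=z>0
    p=np.c_[((j.ravel()-m['cx'])/m['fx'])*z,((i.ravel()-m['cy'])/m['fy'])*z,z][k]
    return p@R.T+np.array(m['position'])
def circ(P,lo,hi):
    t=P[(P[:,2]>lo)&(P[:,2]<hi)];(x,y),r=cv2.minEnclosingCircle(t[:,:2].astype(np.float32))
    return len(t),round(x,1),round(y,1),round(r,1),np.percentile(t[:,2],[10,50,90]).round(1)
E
python3 - <<'E'
from h import *
t,s=np.load('top0d.npy'),np.load('side0d.npy')
print('A',circ(cloud('side',s,350,276,18),8,16)); print('B',circ(cloud('side',s,231,164,14),8,16))
print('tube',circ(cloud('top',t,257,220,30),60,72),circ(cloud('side',s,274,210,28),60,72))
print('tube',circ(cloud('top',t,257,220,30),63,67))
E
```

```text
A (401, 601.2, -183.9, 24.9, array([10.2, 12.3, 13.9]))
B (213, 633.8, 225.8, 25.6, array([10.5, 12.7, 14.8]))
tube (452, 579.8, 1.8, 44.5, array([60.9, 63.4, 65.4])) (386, 580.9, 2.8, 47.0, array([60.9, 64.2, 66.6]))
tube (270, 579.6, 1.6, 44.3, array([63.3, 64.3, 65.7]))
```

The measured positions are ring A (601,-183), ring B (633.5,226) and tube axis (580,2). They agree across both cameras, so I start with B.

```bash
python3 -m handwheel '[[[0,-0.35,3.9,0],[0,-0.35,3.9,0],[0,-0.35,3.9,0],[0,-0.35,3.9,0],[0,-0.35,3.9,0],[0,-0.35,3.9,0],[0,-0.35,3.9,0],[0,-0.35,3.9,0]]]' 1
cat > go.py <<'E'
import sys
from h import *
s=bot.get_obs();R=Rot.from_euler('xyz',s['tcp_rot']).as_matrix()
T=np.array([float(a) for a in sys.argv[1:4]])
print('t',round(s['time'],2),'pos',s['tool_pos'].round(1),'need cm',(R.T@(T-s['tool_pos'])/10).round(2),'grip',round(s['grip_width'],1),'F',s['contact_force'].round(1),'down',R[:,0].round(3),'y',R[:,1].round(3))
E
python3 go.py 633.5 226 40
```

```text
time: 1.17
tool_pos: [500.7, 307.1, 226.9]
tcp_rot: [1.307, 1.57, 0.85]
contact_force: [0.4, 0.2, -0.4]
grip_width: 91.8
t 1.17 pos [500.7 307.1 226.9] need cm [18.69 -1.43 15.5 ] grip 91.8 F [ 0.4  0.2 -0.4] down [ 0.  0. -1.] y [0.441 0.897 0.   ]
```

```bash
python3 -m handwheel '[[[0,-0.3,3.9,0],[0,-0.3,3.9,0],[0,-0.3,3.2,0],[2.4,-0.2,2.2,0],[3.5,-0.1,1.2,0],[4.0,0,0.4,0],[4.0,0,0,0],[3.0,0,0,0]]]' 1 >/dev/null; python3 -m handwheel '[[[0.8,0,0,0],[0,0,0,0]]]' >/dev/null; python3 go.py 633.5 226 3
```

```text
t 2.0 pos [625.1 232.   47. ] need cm [ 4.39 -0.15  1.03] grip 91.9 F [-0.9  0.1  0.8] down [-0.006 -0.001 -1.   ] y [ 0.441  0.897 -0.004]
```

```bash
python3 -m handwheel '[[[0,-0.15,1.0,0],[1,0,0,0],[1,0,0,0],[0,0,0,0],[0,0,0,0]]]' >/dev/null; python3 go.py 633.5 226 3
```

```text
t 2.42 pos [634.8 226.6  29.6] need cm [ 2.66 -0.11 -0.09] grip 91.7 F [ 0.7 -0.3  0.5] down [-0.001 -0.    -1.   ] y [ 0.441  0.897 -0.   ]
```

```bash
python3 -m handwheel '[[[0.6,-0.1,-0.1,0],[0.8,0,0,0],[0.8,0,0,0],[0.4,0,0,0],[0,0,0,0],[0,0,0,0]]]' >/dev/null; python3 go.py 633.5 226 3; python3 -m handwheel '[[[0,0,0,0],[0,0,0,0],[0,0,0,0],[0,0,0,0],[0,0,0,0],[0,0,0,0],[0,0,0,0],[0,0,0,0]]]' 0; python3 go.py 633.5 226 3
```

```text
t 2.92 pos [633.5 226.2   3.2] need cm [ 0.02 -0.02  0.01] grip 92.2 F [ 0.3 -0.1  0.1] down [-0.001 -0.    -1.   ] y [ 0.441  0.897 -0.001]
time: 3.58
tool_pos: [633.8, 226.2, 3.8]
tcp_rot: [1.043, 1.571, 0.586]
contact_force: [0.0, -0.4, -0.7]
grip_width: 46.2
t 3.58 pos [633.8 226.2   3.8] need cm [ 0.08 -0.03 -0.01] grip 46.2 F [ 0.  -0.4 -0.7] down [ 0.  0. -1.] y [0.441 0.897 0.   ]
```

```bash
python3 -m handwheel '[[[-0.5,0,0,0],[-1.5,0,0,0],[-2.5,0,0,0],[-3,0,0,0],[-2.5,0,0,0],[-1.5,0,0,0],[0,0,0,0],[0,0,0,0]]]'; python3 go.py 580 2 120
python3 - <<'E'
from h import *
im,d=bot.capture('side');save('s2',cv2.resize(im[60:270,140:420],(800,600)))
E
```

```text
time: 4.25
tool_pos: [634.0, 226.3, 119.5]
tcp_rot: [0.716, 1.569, 0.259]
contact_force: [-0.8, -0.8, -0.5]
grip_width: 46.2
t 4.25 pos [634.  226.3 119.5] need cm [ -0.07 -22.51   5.04] grip 46.2 F [-0.8 -0.8 -0.5] down [ 0.002  0.    -1.   ] y [0.441 0.897 0.001]
```

View pics/s2.png

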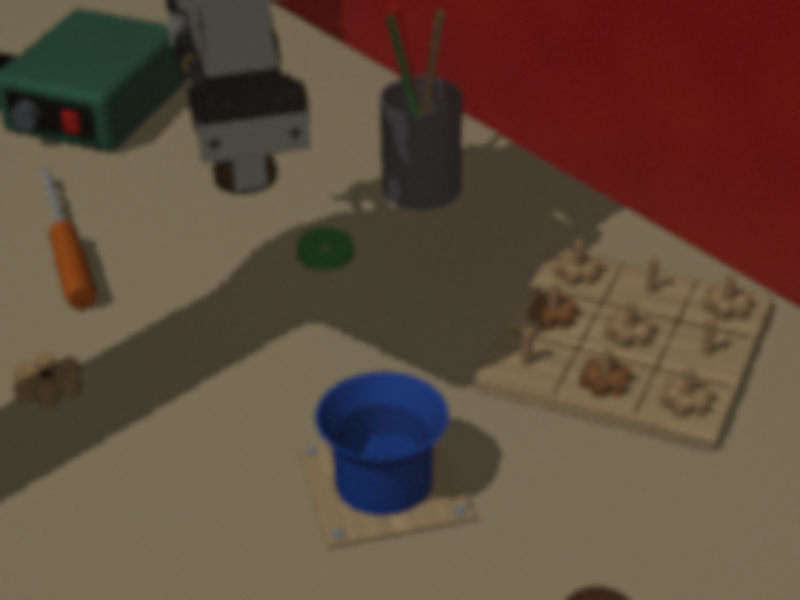

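The crop at about (245,175) shows the ring level between the fingers, with green untouched at (325,248). Next I move over the tube.

```bash
python3 -m handwheel '[[[0,-1.5,0.3,0],[0,-3,0.7,0],[0,-3.7,0.9,0],[0,-3.7,0.9,0],[0,-3.7,0.8,0],[0,-3.4,0.7,0],[0,-2.4,0.5,0],[0,-1.1,0.2,0]]]'>/dev/null; python3 -m handwheel '[[[0,0,0,0],[0,0,0,0]]]'; python3 go.py 580 2 69
```

```text
time: 5.13
tool_pos: [579.0, 2.5, 117.8]
tcp_rot: [3.107, 1.569, 2.649]
contact_force: [1.0, 0.4, -0.0]
grip_width: 46.2
t 5.13 pos [579.    2.5 117.8] need cm [ 4.88 -0.01  0.12] grip 46.2 F [ 1.   0.4 -0. ] down [-0.002  0.001 -1.   ] y [0.442 0.897 0.   ]
```

```bash
python3 -m handwheel '[[[1,0,0.1,0],[1.5,0,0,0],[1.5,0,0,0],[0.8,0,0,0],[0,0,0,0],[0,0,0,0],[0,0,0,0]]]'; python3 go.py 580 2 69
python3 - <<'E'
from h import *
im,d=bot.capture('side');save('s3',cv2.resize(im[150:270,200:360],(800,600)))
E
```

```text
time: 5.72
tool_pos: [580.8, 2.3, 71.2]
tcp_rot: [0.45, 1.57, -0.006]
contact_force: [0.3, 0.7, 0.3]
grip_width: 46.3
t 5.72 pos [580.8   2.3  71.2] need cm [ 0.22 -0.06 -0.06] grip 46.3 F [0.3 0.7 0.3] down [ 0.001 -0.    -1.   ] y [0.44  0.898 0.   ]
```

View pics/s3.png

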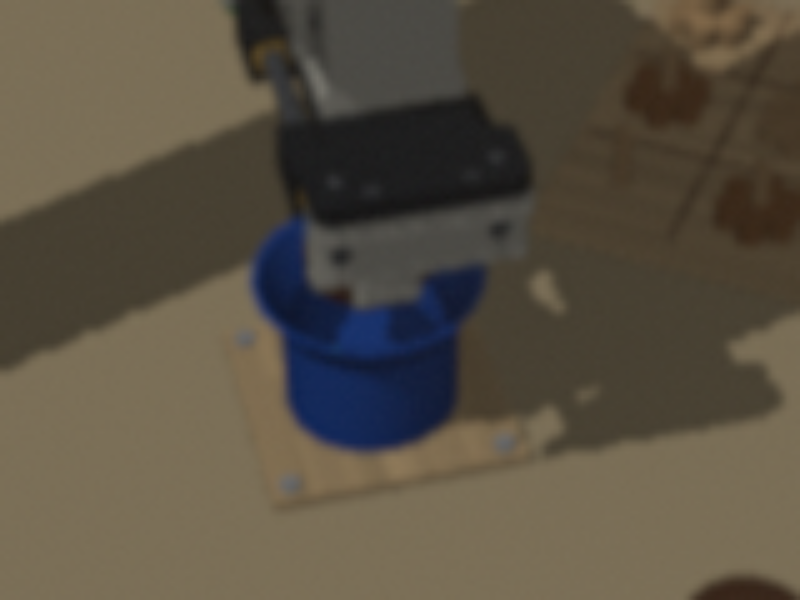

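The ring hangs centred over the mouth, with a little still to go down. I lower 3 mm and release.

```bash
python3 -m handwheel '[[[0.3,0,0,0],[0,0,0,0]]]'; python3 -m handwheel '[[[0,0,0,0],[0,0,0,0],[0,0,0,0],[0,0,0,0],[0,0,0,0]]]' 1 ; python3 -m handwheel '[[[-1,0,0,0],[-2,0,0,0],[-2,0,0,0],[-1,0,0,0]]]'; python3 go.py 601 -183 130
```

```text
time: 5.93
tool_pos: [580.4, 1.8, 67.9]
tcp_rot: [0.502, 1.57, 0.045]
contact_force: [0.0, 0.1, -0.2]
grip_width: 46.1
time: 6.35
tool_pos: [580.3, 1.7, 67.8]
tcp_rot: [0.805, 1.571, 0.348]
contact_force: [0.2, -0.4, 0.2]
grip_width: 75.0
time: 6.68
tool_pos: [581.4, 1.6, 130.7]
tcp_rot: [0.342, 1.567, -0.115]
contact_force: [0.5, 0.2, 0.8]
grip_width: 91.4
t 6.68 pos [581.4   1.6 130.7] need cm [  0.09 -15.71   9.9 ] grip 91.4 F [0.5 0.2 0.8] down [ 0.004 -0.    -1.   ] y [0.441 0.897 0.001]
```

```bash
python3 -m handwheel '[[[0,-1.5,1,0],[0,-2.4,1.5,0],[0,-2.6,1.6,0],[0,-2.6,1.6,0],[0,-2.6,1.6,0],[0,-2.2,1.4,0],[0,-1.3,0.8,0],[0,-0.5,0.4,0]]]'>/dev/null; python3 -m handwheel '[[[1,0,0,0],[2.5,0,0,0],[2.5,0,0,0],[2,0,0,0],[1,0,0,0],[0,0,0,0],[0,0,0,0]]]'; python3 go.py 601 -183 3
python3 - <<'E'
from h import *
im,d=bot.capture('top');np.save('t4d.npy',d);save('t4',cv2.resize(im[150:300,220:420],(800,600)))
print('tube inside',[cloud('top',d,256+a,218+b,2)[:,2].mean().round(1) for a,b in((0,0),(8,0),(-8,0),(0,8),(0,-8))])
im,d=bot.capture('side');save('s4',cv2.resize(im[160:280,200:360],(800,600)))
E
```

```text
time: 7.93
tool_pos: [599.9, -181.7, 37.6]
tcp_rot: [2.811, 1.57, 2.356]
contact_force: [0.5, -0.2, 0.3]
grip_width: 91.7
t 7.93 pos [ 599.9 -181.7   37.6] need cm [ 3.46 -0.07  0.16] grip 91.7 F [ 0.5 -0.2  0.3] down [-0.001  0.001 -1.   ] y [0.44  0.898 0.   ]
tube inside [np.float64(20.5), np.float64(30.7), np.float64(30.6), np.float64(21.7), np.float64(23.8)]
```

View pics/t4.png

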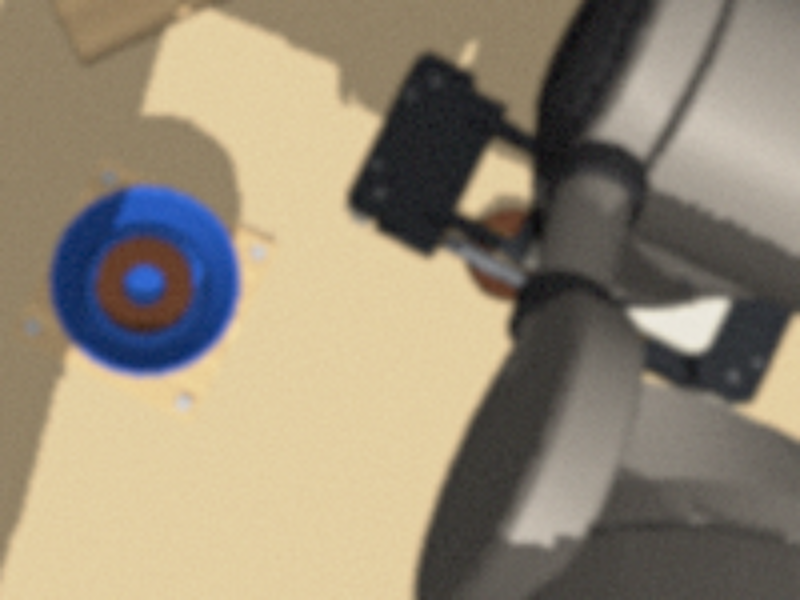

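View pics/s4.png

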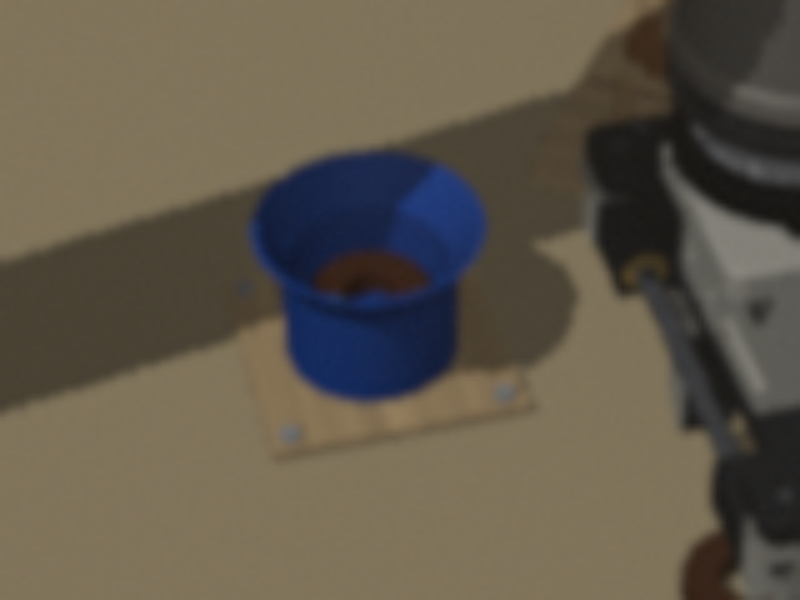

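The first ring lies flat in the tube: top at 30.7 mm, near 31, and central at crop (145,283). Now I grasp A.

```bash
python3 -m handwheel '[[[0.8,-0.1,0.15,0],[1,0,0,0],[1,0,0,0],[0.6,0,0,0],[0,0,0,0],[0,0,0,0]]]' >/dev/null; python3 go.py 601 -183 3; python3 -m handwheel '[[[0,0,0,0],[0,0,0,0],[0,0,0,0],[0,0,0,0],[0,0,0,0],[0,0,0,0],[0,0,0,0],[0,0,0,0]]]' 0; python3 -m handwheel '[[[-0.5,0,0,0],[-1.5,0,0,0],[-2.5,0,0,0],[-3,0,0,0],[-2.5,0,0,0],[-1.5,0,0,0],[0,0,0,0],[0,0,0,0]]]'; python3 go.py 580 2 118
```

```text
t 8.53 pos [ 600.3 -184.2    2.9] need cm [-0.01  0.14  0.01] grip 92.2 F [-0.6 -0.1  0.3] down [-0.001  0.001 -1.   ] y [0.441 0.897 0.   ]
time: 9.2
tool_pos: [600.8, -184.4, 3.8]
tcp_rot: [0.565, 1.571, 0.108]
contact_force: [-0.4, -0.9, 0.6]
grip_width: 46.7
time: 9.87
tool_pos: [601.1, -184.5, 119.5]
tcp_rot: [0.075, 1.569, -0.382]
contact_force: [-0.1, -0.4, -0.4]
grip_width: 47.1
t 9.87 pos [ 601.1 -184.5  119.5] need cm [  0.14  15.81 -10.11] grip 47.1 F [-0.1 -0.4 -0.4] down [ 0.002 -0.001 -1.   ] y [0.441 0.897 0.   ]
```

```bash
python3 -m handwheel '[[[0,1.2,-0.8,0],[0,2.2,-1.4,0],[0,2.6,-1.6,0],[0,2.6,-1.7,0],[0,2.6,-1.7,0],[0,2.2,-1.4,0],[0,1.6,-1,0],[0,0.8,-0.5,0]]]'>/dev/null; python3 -m handwheel '[[[0,0,0,0],[0,0,0,0]]]'; python3 go.py 580 2 69
python3 - <<'E'
from h import *
im,d=bot.capture('side');save('s5',cv2.resize(im[120:270,180:380],(800,600)))
E
```

```text
time: 10.7
tool_pos: [579.4, 2.2, 117.9]
tcp_rot: [-2.589, 1.569, -3.044]
contact_force: [0.1, -0.3, 0.0]
grip_width: 47.3
t 10.7 pos [579.4   2.2 117.9] need cm [4.89 0.02 0.07] grip 47.3 F [ 0.1 -0.3  0. ] down [-0.001 -0.    -1.   ] y [ 0.44   0.898 -0.001]
```

View pics/s5.png

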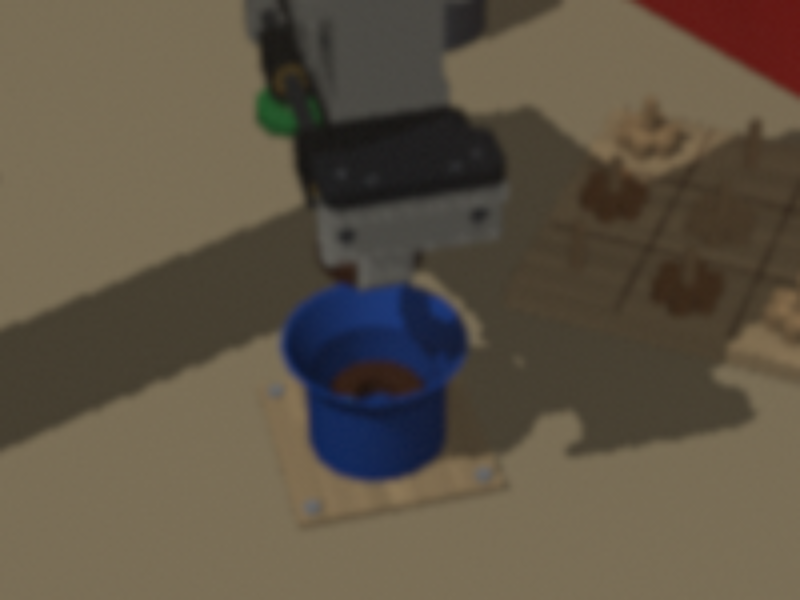

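The ring seems slightly left of the finger. I'll measure its offset before lowering.

```bash
python3 - <<'E'
from h import *
im,d=bot.capture('side');m=CM('side');R=Rot.from_euler('xyz',m['rotation']).as_matrix()
h=cv2.cvtColor(im,cv2.COLOR_RGB2HSV)
P=[]
for i in range(180,193):
    for j in range(255,295):
        if d[i,j]>0 and (h[i,j,0]<15 or h[i,j,0]>170) and h[i,j,1]>90:
            p=world('side',j,i,d[i,j])
            if 105<p[2]<140: P.append(p)
P=np.array(P);print(len(P),P.min(0).round(1),P.max(0).round(1),P[:,2].mean())
ty=np.array([.44,.898,0]);tz=np.array([.898,-.44,0]);q=P-np.array([579.4,2.2,0])
a=q@ty;b=q@tz
print('y',np.percentile(a,[0,10,50,90,100]).round(1),'z',np.percentile(b,[0,10,50,90,100]).round(1))
from scipy.optimize import least_squares
k=P[:,2]<128
r=least_squares(lambda c:np.hypot(P[:,0]-c[0],P[:,1]-c[1])-24,[579,2],loss='soft_l1');print('fit',r.x,np.std(r.fun))
for x in np.c_[a,b,P[:,2]][::4]:print(x.round(0),end=' ')
save('s6',cv2.resize(im[165:205,245:305],(780,520),interpolation=cv2.INTER_CUBIC))
E
```

```text
16 [556.8 -13.7 116.8] [ 5.607e+02 -1.000e-01  1.261e+02] 121.41585709929907
y [-23.7 -20.4 -17.1 -13.6 -11.9] z [-19.  -17.7 -14.7 -11.9 -11.6]
fit [581.77337732  -1.81111123] 1.06983065759671
[-15. -18. 123.] [-21. -12. 126.] [-17. -15. 121.] [-17. -17. 120.]
```

View pics/s6.png

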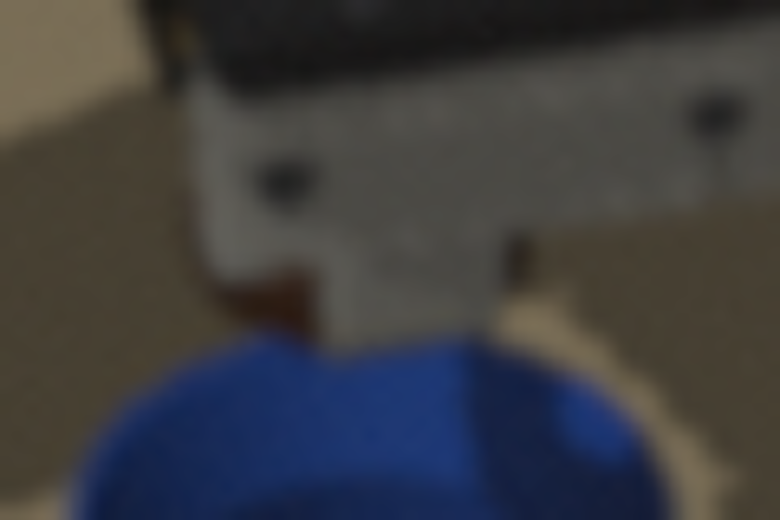

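The visible wall points are 23–24 mm from the tool axis, so the ring is centred within about 2 mm. I lower and release.

```bash
python3 -m handwheel '[[[1,0,0.1,0],[1.5,0,0,0],[1.5,0,0,0],[1,0,0,0],[0,0,0,0],[0,0,0,0],[0,0,0,0]]]' >/dev/null; python3 go.py 580 2 68
```

```text
t 11.38 pos [581.2   1.2  69.1] need cm [ 0.11  0.02 -0.14] grip 47.1 F [ 0.1 -0.4 -0.8] down [ 0.001 -0.    -1.   ] y [0.441 0.897 0.   ]
```

```bash
python3 -m handwheel '[[[0.1,0,-0.1,0],[0,0,0,0],[0,0,0,0]]]'; python3 -m handwheel '[[[0,0,0,0],[0,0,0,0],[0,0,0,0],[0,0,0,0],[0,0,0,0],[0,0,0,0],[0,0,0,0]]]' 1 ; python3 -m handwheel '[[[-1,0,0,0],[-2,0,0,0],[-3,0,0,0],[-3,0,-1,0],[-3,0,-2,0],[0,0,-3,0],[0,0,-3,0],[0,0,-2,0]]]'; python3 -m handwheel '[[[0,3,0,0],[0,3,0,0],[0,3,0,0],[0,3,0,0],[0,3,0,0],[0,3,0,0],[0,0,0,0],[0,0,0,0]]]'
python3 - <<'E'
from h import *
im,d=bot.capture('top');save('t7',im);save('t7c',cv2.resize(im[180:260,204:310],(795,600)))
print('tube inside',[cloud('top',d,256+a,220+b,2)[:,2].mean().round(1) for a,b in((0,0),(8,0),(-8,0),(0,8),(0,-8))])
im,d=bot.capture('side');save('s7',im)
E
```

```text
time: 11.63
tool_pos: [580.0, 2.0, 68.3]
tcp_rot: [0.448, 1.57, -0.009]
contact_force: [0.1, 0.5, -1.0]
grip_width: 47.1
time: 12.22
tool_pos: [579.8, 2.0, 67.7]
tcp_rot: [1.883, 1.571, 1.427]
contact_force: [-0.5, 0.1, 0.5]
grip_width: 88.3
time: 12.88
tool_pos: [479.0, 51.4, 189.0]
tcp_rot: [0.829, 1.57, 0.372]
contact_force: [-1.4, 0.1, -0.1]
grip_width: 92.0
time: 13.55
tool_pos: [560.5, 213.2, 187.9]
tcp_rot: [-0.338, 1.571, -0.792]
contact_force: [0.1, -0.1, -0.6]
grip_width: 92.0
tube inside [np.float64(18.0), np.float64(42.2), np.float64(42.1), np.float64(40.8), np.float64(42.2)]
```

View pics/t7.png

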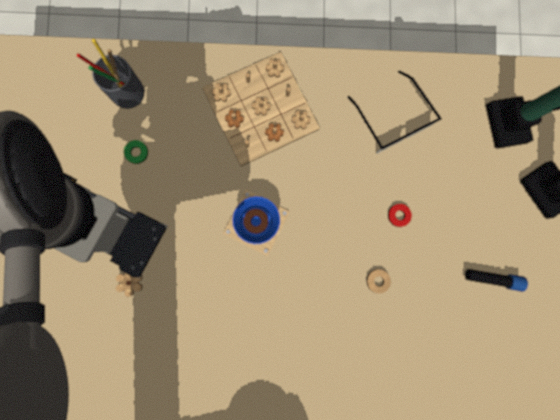

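View pics/t7c.png

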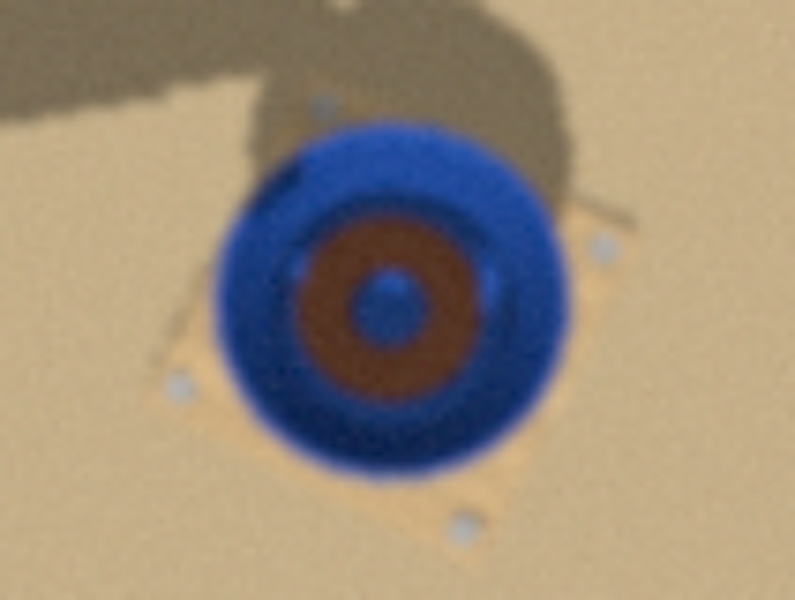

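View pics/s7.png

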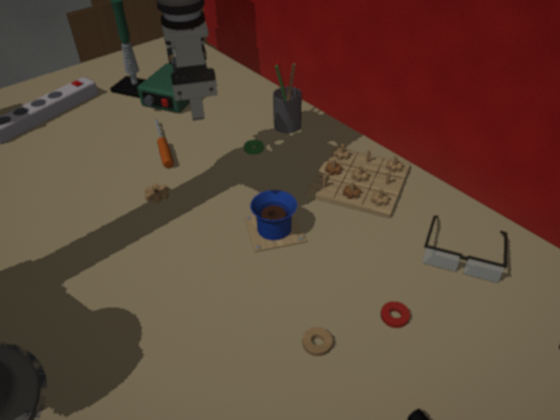

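Both dark rings are stacked flat in the tube at top view (256,220). The top reads about 42 mm on four sides, against 43 expected. Pale (378,281), red and green have not moved, and the arm is clear.

```bash
python3 -c "
from plant import bot
bot.close_job()"
```

```text
the job is handed in; nothing more can be done
```

I gripped both dark brown rings one after the other, released each level at the rim of the blue tube, moved the arm clear, and handed the job in at about 13.7 s.

- **Stack:** In the last depth check the top ring lies flat in the bore. It reads 41–42 mm at four points around it, against 43 mm expected, which is within the calibration error. After the first drop the ring's top had read 30.7 mm, against 31 expected, at the two points that fell on it.
- **Other pieces:** The last pictures show the pale, red and green rings where they started, and nothing touching the robot.
- **Disagreement:** One quick circle fit of the held second ring suggested an offset of about 4 mm. It used only 16 points, and their distances from the tool axis instead agreed with a centred ring. The drop came out flat.

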